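# Lock the sensor head up into its bayonet fork

### The arm

A 6-joint arm with a two-finger parallel gripper is mounted at the origin on the work surface. World frame = base frame: x ahead of the robot, y to its left, z up, the work surface at z = 0. Lengths are in mm, angles in rad, forces in N, time in s.
With the tool pointing down it reaches from about 425 to 1125 mm from the base axis. Payload 14.9 kg.
Tool frame: the origin (TCP) lies midway between the tips of the shut fingers; the grasp point (between the pads) lies 19 mm behind it; z points along the fingers, y is the line along which they close (so a half turn about z gives the same grasp; the last joint's range is limited). The gripper opens to 91 mm and grips with 3 to 60 N. Pads are 32 mm wide; open, the fingers measure 118 mm over their backs; the gripper's body (76 mm by 178 mm) begins 60 mm behind the grasp point.
Start: joints at [1.243, 0.379, 1.734, -0, 1.028, -0.033], TCP at [203.391, 669.813, 213.932] pointing down, gripper open.
Joint ranges: [-2.77, 2.77], [-0.74, 2.19], [0, 2.66], [-1.06, 4.2], [0.31, 2.87], [-3.08, 3.08]. Speed limits (rad/s): [1.89, 1.89, 2.39, 3.14, 3.14, 3.14].

### API

Orientations are given as a rotation vector (axis times angle).
In Python, from bench import * gives the robot as it stands.
- The arm moves only by the shell command python3 -m jog 'ROWS' [OPENING] [FORCE]. ROWS is JSON, a list of rows, each an object of numbers: "tx", "ty", "tz": the shift along the tool's x, y, z in m; "ax", "ay", "az": the turn, a rotation vector about the tool's x, y, z in rad. A call has 1 to 20 rows; each row shifts and turns the commanded pose from where the row before left it, along the tool's axes as they then stand; what a row does not reach is not made up. A row lasts 1/10 s, in which the tool goes at most 50 mm and 8.59 degrees, less where a joint would pass 70% of its speed; a pose out of reach is approached as far as the arm can. A call with a gripper value outside its range is refused whole. OPENING is the opening, from 0 (shut) to 1 (fully open), set as the call begins (- or left out, the last holds). The fingers move at their own pace and stop on an object; FORCE is the grip in N (left out, the last holds). Time passes only in rows, so rows that do not move let the fingers close. It gives the time, the measured TCP pose, the force, the opening and the grip force at its end, in the units of the state.
- observe(): the state, without advancing time (a new reading comes with each control period).
- read_camera(name): name is "side" or "top"; returns a dict with "img" (384x512x3 uint8, red, green, blue), "range_z" (384x512 float32, mm along the optical axis (not along the pixel's ray), 0 where there is no reading), "fovy" (degrees; the focal length in pixels is half the picture's height over the tangent of half this angle, whatever the lens; pixels are square), "cx", "cy" (the principal point, pixels), "T" (4x4, takes a point from camera to world coordinates). Camera axes: x right, y down, z forward; pixel columns grow to the right and rows downward; lengths in mm; the calibration is good to about 2 mm. A picture is of the moment at which its call begins.
- sign_off(): hands the job in; it is judged then, once.
The state is a dict: "time": time; "q": joint angles; "joint_vel": joint speeds; "joint_efforts": joint torques, N m; "tcp_pos": TCP position; "tcp_rot": TCP orientation; "ft_force": force on the tool from outside, world axes, zero at the start; "torque": the same for the moment, N m; "grip_width": opening from 0.0 (shut) to 1.0 (fully open); "grip_force": force on a finger pad.
Only numpy, scipy, OpenCV 4.12 (cv2) and the standard library are available. Lean on these libraries where they do the work, as an engineer would, in place of code of your own. Each camera call takes 0.05 s, during which the arm holds its last target. There are 200 camera calls.

### The job

Take the sensor head out of its nest by the bar on top, bring its thin stem in through the open side of the bayonet fork so that the head is below the plate and the bar above it, and pull the head up so that both lugs come up through the two slots. Then, still holding it up against the spring, turn it clockwise (seen from above) past the raised lips until it meets the stops, without forcing them, ease it down without a drop until both lugs sit locked in their pockets, and let go. The fork is clamped up to a centimetre off its nominal place, so work by feel and keep the forces on the fork gentle (well under 40 N), and leave the other things on the table where they are.

Things in the scene. Friction and masses are not known exactly. Their poses are not given: they have to be found in the camera images.
- head: Sensor head, loose, 0.25-0.47 kg, upright in the nest, yaw varies. Origin: centre of underside, z up its axis. In mm: black round body dia 76, z 0 to 40 (flat top = shoulder); steel spigot dia 32, z 40 to 76, flat end with a 1 mm chamfer; steel stem dia 10, z 76 to 138; grip bar 50 long along x, 20 wide along y, z 138 to 162. Half a turn about z changes nothing.
- head_bar (a point): Centre of the head's grip bar, 150 mm above the head's underside; axes as the head's. The bar is parallel to the lugs.
- head_lugs (a point): On the head's axis at the height of the undersides of its two equal lugs (63 mm above the head's underside); axes as the head's. The lugs point along +x and -x, 12 mm wide, reaching 28 mm from the axis, 6 mm thick (z 63 to 69 of the head, top edges chamfered 1.5 mm).
- nest: Fixed grey storage nest: square base 104 mm, 6 mm thick, with a round rim 93 mm outside, about 81 mm inside and 16 mm tall. The head stands on its floor, 6 mm above the table. Origin: centre of the underside.
- mount: Fixed aluminium bracket with the dark bayonet fork. Origin: under the bore's nominal axis, at table level. Round plate dia 92, bottom 150 mm and top 158 mm above the table, held by a column 72 to 112 mm away on the +x side (60 wide; foot 84 wide, 56 to 128 mm). Bore dia 35. A 24 mm gap runs from the bore out through the plate's edge along -x; the stem (not the spigot) passes in there.
- mount_entry (a point): On the bore's nominal axis at the plate's underside (150 mm up). The fork is clamped off this by up to 10 mm along the bracket's x and 5.5 mm along its y (not turned), unmeasured: feel for it. Its x axis points along the two opposite lug slots (110 deg counter-clockwise from bracket +x), 15 mm wide, reaching 30 mm from the axis. The head's x axis must be parallel to it (either way) to go up.
- mount_seat (a point): On the bore's nominal axis (fork up to 10 mm off, see mount_entry) at the plate's top (158 mm up). Its x axis points along the two pockets, 55 deg clockwise of the slots; each pocket is about 16 mm wide, between a steel lip 3.5 mm high (slot side) and a stop 8 mm high. Locked, head_lugs lies at this height on the fork's true axis, the head's x axis parallel to this one (either way, play 0.1 rad).
- spring_ring (a joint): Upward travel (m) of the bright open ring (inside dia 63, outside 76 mm) under the plate, sprung down; 0 = rest, lower face 132 mm above the table; solid stop at 0.0105. The head's shoulder meets it on the way up: about 3.5 N at first, plus 0.5 N per mm, plus the head's weight. Locked it reads about 0.003; the lugs clear the lips from about 0.007.
- ring_gauge: Bystander: loose steel ring, 56 mm diameter, 18 mm tall, between nest and bracket, near the robot.
- gauge_block: Bystander: loose flat steel block 60 x 30 x 12 mm, between nest and bracket.
- dust_cap: Bystander: loose black knobbed cap, 48 mm diameter, 20 mm tall, between nest and bracket, far side.
- wrench: Bystander: loose steel wrench 160 mm long, to the robot's right.
- screwdriver: Bystander: loose screwdriver 180 mm long with a black handle, to the right.
- parts_tray: Bystander: loose grey tray 130 x 100 x 35 mm, to the left.
- mug: Bystander: loose white mug 80 mm diameter, 90 mm tall, to the left.

How it is judged:
By the outcome, as a careful person would: the job done as asked, in the order asked, and still so for the second after the job is handed in, with the robot touching nothing.
It also fails if it takes over 64 s, if anything falls off the work surface, if the arm or the gripper's body presses on something with over 40 N, if the wrist force passes 120 N, or if a joint passes its speed limit or range.

## Working session

There is one attempt and no reset: what is moved stays moved. The work goes in short steps, Python scripts to look and compute and a shell command to move; the robot and the scene stay as the last step left them, time stands still between calls to the robot, and variables do not carry over. Pictures are saved under pics/ and viewed, at most 10 in all, crops included, and the job is handed in when it is done.

```bash
ls; mkdir -p pics
python3 - <<'E'
from bench import *
import cv2,numpy as np
print(observe())
for n in ["top","side"]:
    c=read_camera(n); cv2.imwrite(f"pics/{n}0.png",c["img"][:,:,::-1]); print(n,c["fovy"],c["cx"],c["cy"],c["T"].round(3).tolist())
    np.savez(f"{n}0.npz",**c)
E
```

```text
pics
{'time': 0.0, 'q': array([ 1.24272141e+00,  3.79412029e-01,  1.73479418e+00, -2.71738917e-05,
        1.02853289e+00, -3.32590374e-02]), 'joint_vel': array([-0.00115593,  0.00081974,  0.00121512,  0.00113705,  0.00074529,
        0.00097149]), 'joint_efforts': array([ 1.08732886e-03, -7.63714814e+01, -4.34372950e+01,  6.51172874e-02,
        4.24452417e-02, -7.96123982e-05]), 'tcp_pos': array([203.24456686, 669.41011627, 213.27920596]), 'tcp_rot': array([-4.61371628e-01, -3.10734404e+00,  1.77798428e-03]), 'ft_force': array([ 0.81762622,  0.26428702, -0.19395691]), 'torque': array([0.01048062, 0.05205408, 0.02291237]), 'grip_force': 0.0, 'grip_width': 0.9990839093645004}
top 49.13470149172677 254.66471245199844 191.97733792171496 [[0.006, -0.999, 0.033, 489.893], [-1.0, -0.005, 0.009, 27.355], [-0.009, -0.033, -0.999, 1198.747], [0.0, 0.0, 0.0, 1.0]]
side 49.43070897720142 255.34319796880436 189.28143708230002 [[0.816, -0.388, 0.429, 23.416], [-0.578, -0.569, 0.585, -638.651], [0.017, -0.725, -0.689, 924.011], [0.0, 0.0, 0.0, 1.0]]
```

View pics/top0.png

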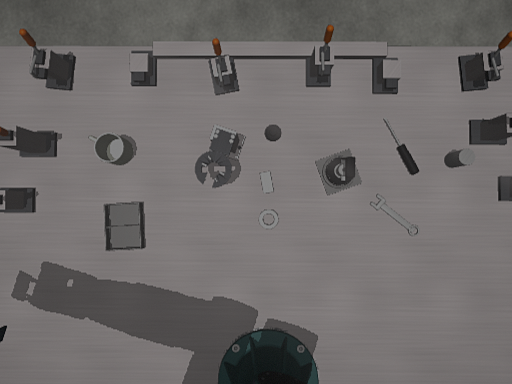

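View pics/side0.png

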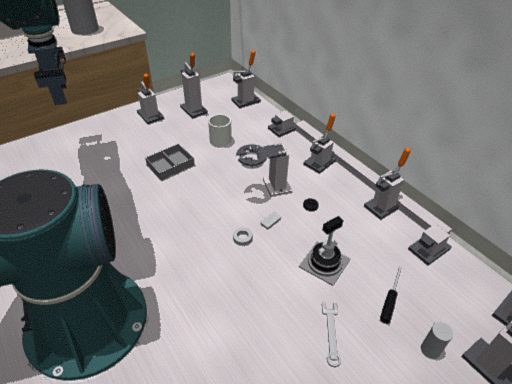

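Top view: the nest and head are near px (340,171), the fork plate is at (217,169) with its column toward (228,140), and the bystanders lie between them. I'll segment by height next.

```bash
cat > h.py <<'E'
import numpy as np,cv2
def cloud(c):
    f=c["img"].shape[0]/2/np.tan(np.radians(c["fovy"])/2)
    z=c["range_z"]; v,u=np.mgrid[:z.shape[0],:z.shape[1]]
    P=np.stack([(u-c["cx"])/f*z,(v-c["cy"])/f*z,z],-1)
    T=c["T"]; return P@T[:3,:3].T+T[:3,3]
E
python3 - <<'E'
from h import *
ims=[]
for n,(a,b,c_,d) in {"top":(110,205,170,375),"side":(130,290,220,370)}.items():
    c=dict(np.load(n+"0.npz")); W=cloud(c); im=c["img"][a:b,c_:d,::-1]
    z=W[...,2]
    def reg(name,m):
        P=W[m]; 
        if len(P)<4: print(n,name,len(P)); return
        r=cv2.minAreaRect(P[:,:2].astype(np.float32)); print(n,name,len(P),"mean",P.mean(0).round(1),"med z",np.median(P[:,2]).round(1),"rect",np.round(r[0],1),np.round(r[1],1),round(r[2],1))
    v,u=np.mgrid[:384,:512]; ok=c["range_z"]>0
    x,y=W[...,0],W[...,1]
    hm=ok&(abs(x-550)<110)
    print("table z",np.median(z[ok&(abs(x-400)<50)&(abs(y)<100)]))
    reg("bar",hm&(y<-100)&(y>-260)&(z>150)&(z<185))
    reg("nestall",hm&(y<-100)&(y>-260)&(z>3)&(z<12))
    reg("plate",hm&(y>0)&(y<200)&(z>152)&(z<163))
    reg("stops",hm&(y>0)&(y<200)&(z>163)&(z<175))
    reg("col",(y>0)&(y<200)&(z>175)&(x<750)&(x>450))
    reg("foot",(y>0)&(y<200)&(z>5)&(z<20)&(x<750)&(x>450)&ok)
    s=3 if n=="top" else 4
    cv2.imwrite(f"pics/{n}crop.png",cv2.resize(im,None,fx=s,fy=s,interpolation=cv2.INTER_CUBIC))
E
```

```text
table z 0.3334984486743906
top bar 196 mean [ 587.8 -196.5  167.2] med z 168.0 rect [ 588.5 -197.3] [49.6 20.4] 0.8
top nestall 898 mean [ 560.4 -181.     5.7] med z 5.1 rect [ 550.2 -180.6] [216.5 158.4] 0.3
top plate 1034 mean [602.8 133.9 158.5] med z 158.6 rect [600.3 140. ] [ 91.2 124.3] 85.2
top stops 27 mean [606.9 131.8 164.6] med z 164.1 rect [608.8 130.4] [ 63.1 126.1] 62.3
top col 814 mean [ 489.9   27.4 1198.7] med z 1198.7 rect [489.9  27.4] [0. 0.] 0.0
top foot 583 mean [603.7  55.2  11.1] med z 11.8 rect [600.6  98.3] [196.3 295.8] 89.8
table z -0.10753594924534582
side bar 216 mean [ 581.1 -201.2  163.8] med z 166.6 rect [ 583.6 -198.9] [51.9 22. ] 0.9
side nestall 512 mean [ 561.5 -205.3    5.8] med z 5.3 rect [ 550.9 -180.1] [216.2 159.3] 0.7
side plate 592 mean [597.1 130.7 157.4] med z 157.6 rect [597.9 139.1] [ 94.3 131.2] 84.2
side stops 14 mean [598.2 133.  164.8] med z 164.5 rect [608.9 128.3] [ 48.1 116.7] 71.9
side col 0
side foot 421 mean [602.1  62.8  12.2] med z 12.0 rect [589.4  91.3] [279.  182.2] 0.1
```

View pics/topcrop.png

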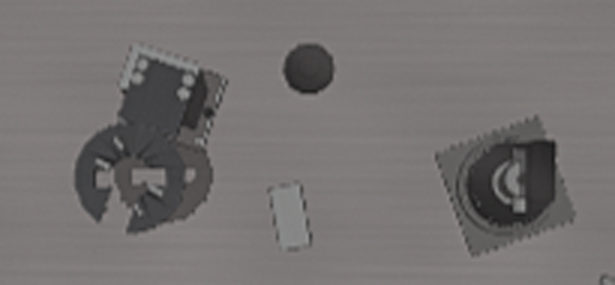

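View pics/sidecrop.png

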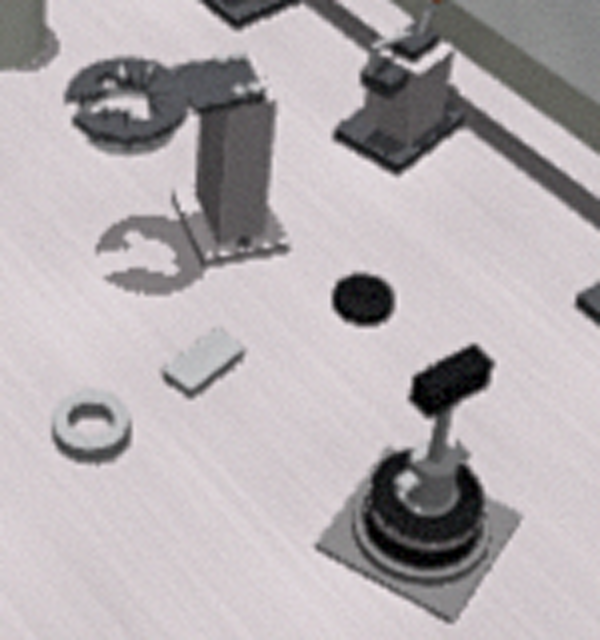

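The crops show the fork's gap opening toward the robot (top crop ~(117,222)), the slots lying roughly left-right, and the head's bar along world x. I'll fit templates next.

```bash
cat >> h.py <<'E'
from scipy.optimize import minimize
def onplane(c,h):
    "world xy of every pixel ray at height h"
    f=c["img"].shape[0]/2/np.tan(np.radians(c["fovy"])/2); v,u=np.mgrid[:384,:512]
    d=np.stack([(u-c["cx"])/f,(v-c["cy"])/f,np.ones(u.shape)],-1)@c["T"][:3,:3].T; o=c["T"][:3,3]
    return (o+d*((h-o[2])/d[...,2])[...,None])[...,:2]
sg=lambda d:1/(1+np.exp(-d/0.8))
def box(x,y,x0,x1,y0,y1): return np.minimum(np.minimum(x-x0,x1-x),np.minimum(y-y0,y1-y))
def rot(P,x,y,t):
    d=P-[x,y]; return d[...,0]*np.cos(t)+d[...,1]*np.sin(t),-d[...,0]*np.sin(t)+d[...,1]*np.cos(t)
def fork(P,p):
    x,y=rot(P,*p); r=np.hypot(x,y)
    a=np.radians(110); xs,ys=rot(P,p[0],p[1],p[2]+a)
    hole=np.maximum.reduce([17.5-r,box(x,y,-60,0,-12,12),box(xs,ys,-30,30,-7.5,7.5)])
    return sg(np.minimum(46-r,-hole)),(r<55)&(x<30)
def bar(P,p):
    x,y=rot(P,*p); return sg(box(x,y,-25,25,-10,10)),np.hypot(x,y)<45
def fit(c,model,h,mask,p0):
    P=onplane(c,h)
    def cost(p):
        m,w=model(P,p); return ((m-mask)**2)[w].mean()
    best=min((minimize(cost,[p0[0]+a,p0[1]+b,p0[2]+d],method="Nelder-Mead",options=dict(initial_simplex=np.array([p0[0]+a,p0[1]+b,p0[2]+d])+np.array([[0,0,0],[4,0,0],[0,4,0],[0,0,.1]]))) for a in(-5,5) for b in(-5,5) for d in(-.1,.1)),key=lambda r:r.fun)
    return best.x,best.fun
E
python3 - <<'E'
from h import *
for n in ["top","side"]:
    c=dict(np.load(n+"0.npz")); W=cloud(c); z=W[...,2]; ok=c["range_z"]>0
    m=ok&(z>151)&(z<172)
    print(n,"fork",fit(c,fork,158,m,(600,140,-.35)))
    x,y=W[...,0],W[...,1]
    b=ok&(z>(155 if n=="top" else 163))&(z<180)
    print(n,"bar",fit(c,bar,168,b,(588,-197,0)))
    k=ok&(x>610)&(x<760)&(y>30)&(y<180)&(z>100)&(z<300)
    print("column",np.percentile(z[k],[5,50,95,100]))
    k=k&(np.hypot(x-600,y-140)>58); r=cv2.minAreaRect(W[k][:,:2].astype(np.float32)); print(r)
    k=ok&(x<750)&(abs(y+180)<90)&(x>460)&(z>3.5)&(z<9); r=cv2.minAreaRect(W[k][:,:2].astype(np.float32)); print("nest",r)
E
```

```text
top fork (array([ 5.82013186e+02,  1.41719428e+02, -3.30609261e-01]), np.float64(0.018141289096765812))
top bar (array([ 5.88566123e+02, -1.96847752e+02, -5.23110279e-03]), np.float64(0.010888269845249429))
column [148.5306609  158.20029864 162.31236343 166.60370396]
((667.8781127929688, 117.75741577148438), (61.32915496826172, 39.895259857177734), 71.59942626953125)
nest ((605.787109375, -179.907470703125), (288.3456726074219, 179.53797912597656), 0.04659074917435646)
side fork (array([ 5.75750399e+02,  1.39358573e+02, -3.20600340e-01]), np.float64(0.11444310541262082))
side bar (array([ 5.83178552e+02, -1.99350447e+02, -2.68168068e-02]), np.float64(0.013377639609513308))
column [105.05596058 155.39282411 160.50607079 165.03113787]
((665.041015625, 117.3961410522461), (67.60189056396484, 39.73542785644531), 71.051513671875)
nest ((605.327880859375, -179.28482055664062), (183.7323455810547, 277.6885681152344), 83.63045501708984)h.py:13: RuntimeWarning: overflow encountered in exp
  sg=lambda d:1/(1+np.exp(-d/0.8))
```

```bash
cat >> h.py <<'E'
def fitx(c,model,h0,h1,mask,p0):
    "fit the silhouette of a prism from h0 to h1"
    Ps=[onplane(c,h) for h in np.linspace(h0,h1,5)]
    w0=mask*0>1
    def cost(p):
        r=[model(P,p) for P in Ps]; m=np.max([a for a,_ in r],0); w=np.any([b for _,b in r],0)
        return ((m-mask)**2)[w].mean()
    r=min((minimize(cost,np.array(p0)+s,method="Nelder-Mead",options=dict(initial_simplex=np.array(p0)+s+np.array([[0,0,0],[4,0,0],[0,4,0],[0,0,.1]]))) for s in ([0,0,0],[-4,-4,.08],[3,-3,-.08])),key=lambda r:r.fun)
    return r.x.round(3),round(r.fun,4)
E
python3 -W ignore - <<'E'
from h import *
for n in ["top","side"]:
    c=dict(np.load(n+"0.npz")); W=cloud(c); z=W[...,2]; ok=c["range_z"]>0
    print(n,"bar",fitx(c,bar,144,168,ok&(z>138)&(z<180),(587,-197,0)))
    print(n,"fork",fitx(c,fork,150,158,ok&(z>145)&(z<172),(582,141,-.33)))
    print(n,"fork",fitx(c,fork,150,158,ok&(z>145)&(z<172),(578,140,-.33)))
E
```

```text
top bar (array([ 5.89346e+02, -1.98075e+02, -3.00000e-03]), np.float64(0.005))
top fork (array([ 5.82398e+02,  1.41937e+02, -3.36000e-01]), np.float64(0.0169))
top fork (array([ 5.82398e+02,  1.41937e+02, -3.36000e-01]), np.float64(0.0169))
side bar (array([ 5.85419e+02, -1.97758e+02, -3.80000e-02]), np.float64(0.0125))
side fork (array([ 5.79005e+02,  1.42006e+02, -3.39000e-01]), np.float64(0.024))
side fork (array([ 5.78962e+02,  1.42123e+02, -3.40000e-01]), np.float64(0.024))
```

```bash
cat > to.py <<'E'
import sys,numpy as np
from bench import *
from scipy.spatial.transform import Rotation as R
def st():
    s=observe(); r=R.from_rotvec(s["tcp_rot"]); X=r.as_matrix()
    print("t%.1f tcp"%s["time"],s["tcp_pos"].round(2),"phi %.4f tilt %.4f"%(np.arctan2(X[1,0],X[0,0]),np.arccos(-X[2,2])),"F",s["ft_force"].round(1),"M",s["torque"].round(2),"grip %.3f %.1f"%(s["grip_width"],s["grip_force"]),"q6 %.2f"%s["q"][5]); return s,X
if __name__=="__main__":
    s,X=st()
    if len(sys.argv)>4:
        x,y,z,p=map(float,sys.argv[1:5]); c,sn=np.cos(p),np.sin(p)
        G=np.array([[c,sn,0],[sn,-c,0],[0,0,-1]])
        d=X.T@(np.array([x,y,z])-s["tcp_pos"]); print("tool shift mm",d.round(2),"turn",R.from_matrix(X.T@G).as_rotvec().round(4)); print("shift with goal axes", (G.T@(np.array([x,y,z])-s["tcp_pos"])).round(2))
E
python3 to.py 587.4 -198 205 -0.01
```

```text
t0.1 tcp [203.27 669.48 213.36] phi 2.8468 tilt 0.0010 F [ 0.6  0.2 -0.9] M [ 0.08 -0.04  0.04] grip 1.000 0.0 q6 -0.03
tool shift mm [-619.58 -718.46    9.04] turn [-2.0000e-04  1.4000e-03  2.8568e+00]
shift with goal axes [392.79 863.59   8.36]
```

```bash
python3 -m jog '[{"tx":-0.031,"ty":-0.0359},{"tx":-0.031,"ty":-0.0359},{"tx":-0.031,"ty":-0.0359},{"tx":-0.031,"ty":-0.0359},{"tx":-0.031,"ty":-0.0359},{"tx":-0.031,"ty":-0.0359},{"tx":-0.031,"ty":-0.0359},{"tx":-0.031,"ty":-0.0359},{"tx":-0.031,"ty":-0.0359},{"tx":-0.031,"ty":-0.0359},{"tx":-0.031,"ty":-0.0359},{"tx":-0.031,"ty":-0.0359},{"tx":-0.031,"ty":-0.0359},{"tx":-0.031,"ty":-0.0359},{"tx":-0.031,"ty":-0.0359},{"tx":-0.031,"ty":-0.0359},{"tx":-0.031,"ty":-0.0359},{"tx":-0.031,"ty":-0.0359},{"tx":-0.031,"ty":-0.0359},{"tx":-0.031,"ty":-0.0359}]' 1
python3 -m jog '[{"az":0.143},{"az":0.143},{"az":0.143},{"az":0.143},{"az":0.143},{"az":0.143},{"az":0.143},{"az":0.143},{"az":0.143},{"az":0.143},{"az":0.143},{"az":0.143},{"az":0.143},{"az":0.143},{"az":0.143},{"az":0.143},{"az":0.143},{"az":0.143},{"az":0.143},{"az":0.143}]'
python3 to.py 587.4 -198 205 -0.01
```

```text
t0.1 tcp [203.27 669.48 213.36] phi 2.8468 tilt 0.0010 F [ 0.6  0.2 -0.9] M [ 0.08 -0.04  0.04] grip 1.000 0.0 q6 -0.03
tool shift mm [-619.58 -718.46    9.04] turn [-2.0000e-04  1.4000e-03  2.8568e+00]
shift with goal axes [392.79 863.59   8.36]$[0]: bad value
$[0]: bad value
```

```bash
python3 -m jog '[{"tx":-0.0310,"ty":-0.0359,"tz":0,"ax":0,"ay":0,"az":0}]' 1; python3 to.py 587.4 -198 205 -0.01
```

```text
time: 0.2
tcp_pos: [221.7, 628.7, 213.7]
tcp_rot: [-0.458, -3.108, -0.002]
ft_force: [1.0, -1.1, -0.6]
grip_width: 0.998
grip_force: 0.0
t0.2 tcp [221.66 628.74 213.71] phi 2.8492 tilt 0.0013 F [ 1.  -1.1 -0.6] M [-0.03 -0.08  0.  ] grip 0.998 0.0 q6 -0.08
tool shift mm [-588.51 -686.25    7.65] turn [-2.0000e-04 -1.9000e-03  2.8592e+00]
shift with goal axes [373.99 823.04   8.71]
```

```bash
python3 -m jog '[{"tx":-0.031,"ty":-0.0359,"tz":0,"ax":0,"ay":0,"az":0},{"tx":-0.031,"ty":-0.0359,"tz":0,"ax":0,"ay":0,"az":0},{"tx":-0.031,"ty":-0.0359,"tz":0,"ax":0,"ay":0,"az":0},{"tx":-0.031,"ty":-0.0359,"tz":0,"ax":0,"ay":0,"az":0},{"tx":-0.031,"ty":-0.0359,"tz":0,"ax":0,"ay":0,"az":0},{"tx":-0.031,"ty":-0.0359,"tz":0,"ax":0,"ay":0,"az":0},{"tx":-0.031,"ty":-0.0359,"tz":0,"ax":0,"ay":0,"az":0},{"tx":-0.031,"ty":-0.0359,"tz":0,"ax":0,"ay":0,"az":0},{"tx":-0.031,"ty":-0.0359,"tz":0,"ax":0,"ay":0,"az":0},{"tx":-0.031,"ty":-0.0359,"tz":0,"ax":0,"ay":0,"az":0},{"tx":-0.031,"ty":-0.0359,"tz":0,"ax":0,"ay":0,"az":0},{"tx":-0.031,"ty":-0.0359,"tz":0,"ax":0,"ay":0,"az":0},{"tx":-0.031,"ty":-0.0359,"tz":0,"ax":0,"ay":0,"az":0},{"tx":-0.031,"ty":-0.0359,"tz":0,"ax":0,"ay":0,"az":0},{"tx":-0.031,"ty":-0.0359,"tz":0,"ax":0,"ay":0,"az":0},{"tx":-0.031,"ty":-0.0359,"tz":0,"ax":0,"ay":0,"az":0},{"tx":-0.031,"ty":-0.0359,"tz":0,"ax":0,"ay":0,"az":0},{"tx":-0.031,"ty":-0.0359,"tz":0,"ax":0,"ay":0,"az":0},{"tx":-0.031,"ty":-0.0359,"tz":0,"ax":0,"ay":0,"az":0}]' | head -2
python3 -m jog '[{"tx":0,"ty":0,"tz":0,"ax":0,"ay":0,"az":0.143},{"tx":0,"ty":0,"tz":0,"ax":0,"ay":0,"az":0.143},{"tx":0,"ty":0,"tz":0,"ax":0,"ay":0,"az":0.143},{"tx":0,"ty":0,"tz":0,"ax":0,"ay":0,"az":0.143},{"tx":0,"ty":0,"tz":0,"ax":0,"ay":0,"az":0.143},{"tx":0,"ty":0,"tz":0,"ax":0,"ay":0,"az":0.143},{"tx":0,"ty":0,"tz":0,"ax":0,"ay":0,"az":0.143},{"tx":0,"ty":0,"tz":0,"ax":0,"ay":0,"az":0.143},{"tx":0,"ty":0,"tz":0,"ax":0,"ay":0,"az":0.143},{"tx":0,"ty":0,"tz":0,"ax":0,"ay":0,"az":0.143},{"tx":0,"ty":0,"tz":0,"ax":0,"ay":0,"az":0.143},{"tx":0,"ty":0,"tz":0,"ax":0,"ay":0,"az":0.143},{"tx":0,"ty":0,"tz":0,"ax":0,"ay":0,"az":0.143},{"tx":0,"ty":0,"tz":0,"ax":0,"ay":0,"az":0.143},{"tx":0,"ty":0,"tz":0,"ax":0,"ay":0,"az":0.143},{"tx":0,"ty":0,"tz":0,"ax":0,"ay":0,"az":0.143},{"tx":0,"ty":0,"tz":0,"ax":0,"ay":0,"az":0.143},{"tx":0,"ty":0,"tz":0,"ax":0,"ay":0,"az":0.143},{"tx":0,"ty":0,"tz":0,"ax":0,"ay":0,"az":0.143},{"tx":0,"ty":0,"tz":0,"ax":0,"ay":0,"az":0.143}]' | head -2
python3 to.py 587.4 -198 205 -0.01
```

```text
time: 2.1
tcp_pos: [588.3, -199.4, 213.7]
time: 4.1
tcp_pos: [587.8, -197.3, 213.7]
t4.1 tcp [ 587.81 -197.29  213.65] phi -0.0191 tilt 0.0005 F [0.4 0.6 0.5] M [-0.04  0.18  0.04] grip 1.001 0.0 q6 1.23
tool shift mm [-0.39  0.72  8.65] turn [-0.0002  0.0005 -0.0091]
shift with goal axes [-0.4   0.72  8.65]
```

```bash
python3 -m jog '[{"tx":0,"ty":0.0007,"tz":0.011,"ax":0,"ay":0,"az":0},{"tx":0,"ty":0,"tz":0.011,"ax":0,"ay":0,"az":0},{"tx":0,"ty":0,"tz":0.011,"ax":0,"ay":0,"az":0},{"tx":0,"ty":0,"tz":0.011,"ax":0,"ay":0,"az":0},{"tx":0,"ty":0,"tz":0.011,"ax":0,"ay":0,"az":0},{"tx":0,"ty":0,"tz":0.011,"ax":0,"ay":0,"az":0},{"tx":0,"ty":0,"tz":0.0106,"ax":0,"ay":0,"az":0},{"tx":0,"ty":0,"tz":0,"ax":0,"ay":0,"az":0}]' | head -4
python3 to.py
python3 -m jog '[{"tx":0,"ty":0,"tz":0,"ax":0,"ay":0,"az":0},{"tx":0,"ty":0,"tz":0,"ax":0,"ay":0,"az":0},{"tx":0,"ty":0,"tz":0,"ax":0,"ay":0,"az":0},{"tx":0,"ty":0,"tz":0,"ax":0,"ay":0,"az":0},{"tx":0,"ty":0,"tz":0,"ax":0,"ay":0,"az":0},{"tx":0,"ty":0,"tz":0,"ax":0,"ay":0,"az":0},{"tx":0,"ty":0,"tz":0,"ax":0,"ay":0,"az":0},{"tx":0,"ty":0,"tz":0,"ax":0,"ay":0,"az":0}]' 0 40
python3 to.py
```

```text
time: 4.9
tcp_pos: [587.2, -197.7, 135.6]
tcp_rot: [-3.141, 0.02, 0.003]
ft_force: [0.2, -0.4, 0.7]
t4.9 tcp [ 587.21 -197.75  135.57] phi -0.0130 tilt 0.0023 F [ 0.2 -0.4  0.7] M [-0.04  0.15 -0.04] grip 0.999 0.0 q6 1.22
time: 5.7
tcp_pos: [588.0, -198.0, 137.4]
tcp_rot: [3.142, -0.021, 0.0]
ft_force: [0.3, -0.0, 1.1]
grip_width: 0.326
grip_force: 0.0
t5.7 tcp [ 588.04 -198.04  137.35] phi -0.0132 tilt 0.0000 F [ 0.3 -0.   1.1] M [-0.07  0.14 -0.02] grip 0.326 0.0 q6 1.22
```

```bash
python3 -m jog '[{"tx":0,"ty":0,"tz":0,"ax":0,"ay":0,"az":0},{"tx":0,"ty":0,"tz":0,"ax":0,"ay":0,"az":0},{"tx":0,"ty":0,"tz":0,"ax":0,"ay":0,"az":0},{"tx":0,"ty":0,"tz":0,"ax":0,"ay":0,"az":0},{"tx":0,"ty":0,"tz":0,"ax":0,"ay":0,"az":0}]' 0 40
python3 to.py
```

```text
time: 6.2
tcp_pos: [588.1, -198.1, 137.3]
tcp_rot: [3.141, -0.021, 0.0]
ft_force: [0.5, -0.6, -0.3]
grip_width: 0.221
grip_force: 40.0
t6.2 tcp [ 588.05 -198.07  137.34] phi -0.0132 tilt 0.0001 F [ 0.5 -0.6 -0.3] M [-0.11  0.15 -0.03] grip 0.221 40.0 q6 1.22
```

```bash
python3 -m jog '[{"tx":0,"ty":0,"tz":-0.002,"ax":0,"ay":0,"az":0},{"tx":0,"ty":0,"tz":-0.005,"ax":0,"ay":0,"az":0},{"tx":0,"ty":0,"tz":-0.008,"ax":0,"ay":0,"az":0},{"tx":0,"ty":0,"tz":-0.008,"ax":0,"ay":0,"az":0},{"tx":0,"ty":0,"tz":-0.008,"ax":0,"ay":0,"az":0},{"tx":0,"ty":0,"tz":-0.006,"ax":0,"ay":0,"az":0},{"tx":0,"ty":0,"tz":-0.002,"ax":0,"ay":0,"az":0},{"tx":0,"ty":0,"tz":0,"ax":0,"ay":0,"az":0}]' |tail -3
python3 to.py
python3 -m jog '[{"tx":0,"ty":0,"tz":0,"ax":0,"ay":0,"az":-0.05},{"tx":0,"ty":0,"tz":0,"ax":0,"ay":0,"az":-0.1},{"tx":0,"ty":0,"tz":0,"ax":0,"ay":0,"az":-0.145},{"tx":0,"ty":0,"tz":0,"ax":0,"ay":0,"az":-0.145},{"tx":0,"ty":0,"tz":0,"ax":0,"ay":0,"az":-0.145},{"tx":0,"ty":0,"tz":0,"ax":0,"ay":0,"az":-0.145},{"tx":0,"ty":0,"tz":0,"ax":0,"ay":0,"az":-0.145},{"tx":0,"ty":0,"tz":0,"ax":0,"ay":0,"az":-0.145},{"tx":0,"ty":0,"tz":0,"ax":0,"ay":0,"az":-0.145},{"tx":0,"ty":0,"tz":0,"ax":0,"ay":0,"az":-0.145},{"tx":0,"ty":0,"tz":0,"ax":0,"ay":0,"az":-0.145},{"tx":0,"ty":0,"tz":0,"ax":0,"ay":0,"az":-0.1},{"tx":0,"ty":0,"tz":0,"ax":0,"ay":0,"az":-0.045},{"tx":0,"ty":0,"tz":0,"ax":0,"ay":0,"az":0}]'
python3 to.py 486.2 175.2 176.3 1.587
```

```text
ft_force: [-0.4, 0.2, -4.2]
grip_width: 0.219
grip_force: 40.0
t7.0 tcp [ 588.13 -198.1   176.73] phi -0.0131 tilt 0.0006 F [-0.4  0.2 -4.2] M [-0.04  0.18 -0.  ] grip 0.219 40.0 q6 1.22
time: 8.4
tcp_pos: [587.8, -198.0, 175.9]
tcp_rot: [-2.202, -2.239, 0.0]
ft_force: [0.0, -0.2, -4.1]
grip_width: 0.219
grip_force: 40.0
t8.4 tcp [ 587.8  -197.96  175.9 ] phi 1.5874 tilt 0.0007 F [ 0.  -0.2 -4.1] M [-0.1   0.06 -0.02] grip 0.219 40.0 q6 -0.38
tool shift mm [ 3.7479e+02 -9.5380e+01 -2.4000e-01] turn [-0.0006 -0.0002  0.0004]
shift with goal axes [374.75 -95.54  -0.4 ]
```

```bash
python3 -m jog '[{"tx":0.0125,"ty":-0.0032,"tz":0,"ax":0,"ay":0,"az":0},{"tx":0.025,"ty":-0.00636,"tz":0,"ax":0,"ay":0,"az":0},{"tx":0.025,"ty":-0.00636,"tz":0,"ax":0,"ay":0,"az":0},{"tx":0.025,"ty":-0.00636,"tz":0,"ax":0,"ay":0,"az":0},{"tx":0.025,"ty":-0.00636,"tz":0,"ax":0,"ay":0,"az":0},{"tx":0.025,"ty":-0.00636,"tz":0,"ax":0,"ay":0,"az":0},{"tx":0.025,"ty":-0.00636,"tz":0,"ax":0,"ay":0,"az":0},{"tx":0.025,"ty":-0.00636,"tz":0,"ax":0,"ay":0,"az":0},{"tx":0.025,"ty":-0.00636,"tz":0,"ax":0,"ay":0,"az":0},{"tx":0.025,"ty":-0.00636,"tz":0,"ax":0,"ay":0,"az":0},{"tx":0.025,"ty":-0.00636,"tz":0,"ax":0,"ay":0,"az":0},{"tx":0.025,"ty":-0.00636,"tz":0,"ax":0,"ay":0,"az":0},{"tx":0.025,"ty":-0.00636,"tz":0,"ax":0,"ay":0,"az":0},{"tx":0.025,"ty":-0.00636,"tz":0,"ax":0,"ay":0,"az":0},{"tx":0.025,"ty":-0.00636,"tz":0,"ax":0,"ay":0,"az":0},{"tx":0.0125,"ty":-0.0032,"tz":0,"ax":0,"ay":0,"az":0},{"tx":0,"ty":0,"tz":0,"ax":0,"ay":0,"az":0}]'|tail -3
python3 to.py 580.7 142.5 176.3 1.587
python3 - <<'E'
from h import *; from bench import *
c=read_camera("side"); np.savez("side1.npz",**c)
cv2.imwrite("pics/side1.png",cv2.resize(c["img"][90:240,170:350,::-1],None,fx=4,fy=4,interpolation=cv2.INTER_CUBIC))
E
```

```text
ft_force: [-0.3, 1.0, -3.9]
grip_width: 0.217
grip_force: 40.0
t10.1 tcp [485.87 176.62 176.26] phi 1.5879 tilt 0.0002 F [-0.3  1.  -3.9] M [ 0.17  0.12 -0.04] grip 0.217 40.0 q6 0.29
tool shift mm [-3.573e+01  9.423e+01 -6.000e-02] turn [-0.0002 -0.      0.0009]
shift with goal axes [-3.565e+01  9.426e+01 -4.000e-02]
```

View pics/side1.png

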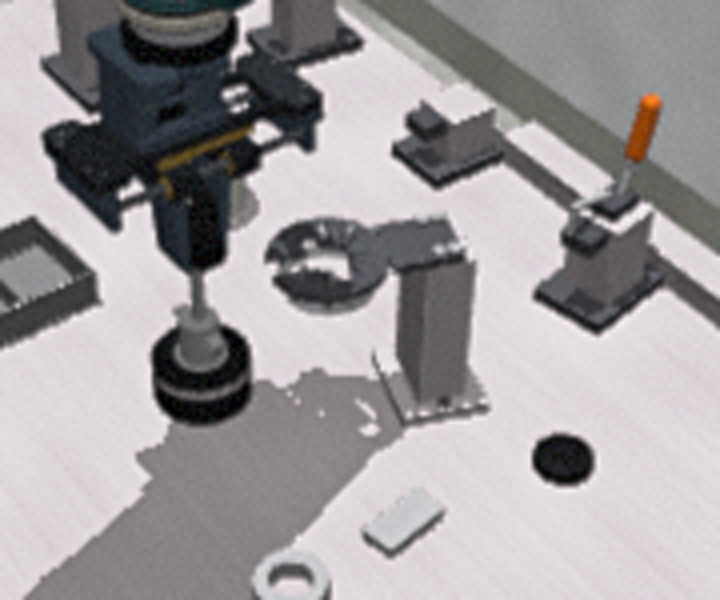

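The side picture shows the head hanging upright from the fingers (crop ~(200,350)) and the fork at (330,260) with its gap facing it. Next I'll enter through the gap.

```bash
python3 -m jog '[{"tx":-0.00357,"ty":0.00942,"tz":0,"ax":0,"ay":0,"az":0},{"tx":-0.00357,"ty":0.00942,"tz":0,"ax":0,"ay":0,"az":0},{"tx":-0.00357,"ty":0.00942,"tz":0,"ax":0,"ay":0,"az":0},{"tx":-0.00357,"ty":0.00942,"tz":0,"ax":0,"ay":0,"az":0},{"tx":-0.00357,"ty":0.00942,"tz":0,"ax":0,"ay":0,"az":0},{"tx":-0.00357,"ty":0.00942,"tz":0,"ax":0,"ay":0,"az":0}]'|grep ft
python3 -m jog '[{"tx":-0.00357,"ty":0.00942,"tz":0,"ax":0,"ay":0,"az":0},{"tx":-0.00357,"ty":0.00942,"tz":0,"ax":0,"ay":0,"az":0}]' |grep ft
python3 -m jog '[{"tx":-0.00357,"ty":0.00942,"tz":0,"ax":0,"ay":0,"az":0},{"tx":-0.00357,"ty":0.00942,"tz":0,"ax":0,"ay":0,"az":0},{"tx":0,"ty":0,"tz":0,"ax":0,"ay":0,"az":0},{"tx":0,"ty":0,"tz":0,"ax":0,"ay":0,"az":0}]' |tail -3
python3 to.py 580.7 142.5 176.3 1.587
```

```text
ft_force: [0.3, 0.5, -3.9]
ft_force: [0.6, 0.4, -3.9]
ft_force: [0.4, -0.0, -4.1]
grip_width: 0.216
grip_force: 40.0
t11.3 tcp [581.28 141.12 176.19] phi 1.5866 tilt 0.0004 F [ 0.4 -0.  -4.1] M [-0.12  0.07  0.04] grip 0.216 40.0 q6 0.18
tool shift mm [ 1.39 -0.56 -0.11] turn [-0.0004  0.     -0.0004]
shift with goal axes [ 1.39 -0.56 -0.11]
```

```bash
python3 -m jog '[{"tx":0.0014,"ty":-0.0006,"tz":-0.003,"ax":0,"ay":0,"az":0},{"tx":0,"ty":0,"tz":-0.006,"ax":0,"ay":0,"az":0},{"tx":0,"ty":0,"tz":-0.006,"ax":0,"ay":0,"az":0},{"tx":0,"ty":0,"tz":-0.006,"ax":0,"ay":0,"az":0},{"tx":0,"ty":0,"tz":-0.004,"ax":0,"ay":0,"az":0},{"tx":0,"ty":0,"tz":0,"ax":0,"ay":0,"az":0}]'|grep ft
python3 -m jog '[{"tx":0,"ty":0,"tz":-0.001,"ax":0,"ay":0,"az":0},{"tx":0,"ty":0,"tz":-0.001,"ax":0,"ay":0,"az":0},{"tx":0,"ty":0,"tz":-0.001,"ax":0,"ay":0,"az":0},{"tx":0,"ty":0,"tz":-0.001,"ax":0,"ay":0,"az":0},{"tx":0,"ty":0,"tz":0,"ax":0,"ay":0,"az":0}]' |grep ft
python3 to.py 580.7 142.5 210.3 1.587
```

```text
ft_force: [0.1, 3.3, -1.8]
ft_force: [-1.0, 3.1, -4.7]
t12.4 tcp [580.58 142.6  205.28] phi 1.5867 tilt 0.0005 F [-1.   3.1 -4.7] M [ 0.75  0.27 -0.01] grip 0.214 40.0 q6 0.19
tool shift mm [-0.1   0.12 -5.02] turn [-0.0005 -0.     -0.0003]
shift with goal axes [-0.1   0.12 -5.02]
```

```bash
python3 -m jog '[{"tx":0.0005,"ty":0,"tz":0,"ax":0,"ay":0,"az":0},{"tx":0,"ty":0,"tz":0,"ax":0,"ay":0,"az":0}]'|grep ft
python3 -m jog '[{"tx":0.0005,"ty":0,"tz":0,"ax":0,"ay":0,"az":0},{"tx":0,"ty":0,"tz":0,"ax":0,"ay":0,"az":0}]'|grep ft
python3 -m jog '[{"tx":0.0005,"ty":0,"tz":0,"ax":0,"ay":0,"az":0},{"tx":0,"ty":0,"tz":0,"ax":0,"ay":0,"az":0}]'|grep ft
python3 -m jog '[{"tx":0.0005,"ty":0,"tz":0,"ax":0,"ay":0,"az":0},{"tx":0,"ty":0,"tz":0,"ax":0,"ay":0,"az":0}]'|grep ft
python3 to.py
```

```text
ft_force: [-0.9, 0.5, -4.0]
ft_force: [-0.5, -0.2, -4.8]
ft_force: [-0.4, -0.6, -5.0]
ft_force: [0.9, -0.9, -4.0]
t13.2 tcp [580.72 144.61 205.35] phi 1.5868 tilt 0.0000 F [ 0.9 -0.9 -4. ] M [-0.17  0.09  0.01] grip 0.221 40.0 q6 0.19
```

```bash
for i in 1; do
python3 -m jog '[{"tx":0,"ty":0,"tz":-0.001,"ax":0,"ay":0,"az":0},{"tx":0,"ty":0,"tz":-0.001,"ax":0,"ay":0,"az":0},{"tx":0,"ty":0,"tz":0,"ax":0,"ay":0,"az":0}]'|grep ft
python3 -m jog '[{"tx":0,"ty":0,"tz":-0.001,"ax":0,"ay":0,"az":0},{"tx":0,"ty":0,"tz":-0.001,"ax":0,"ay":0,"az":0},{"tx":0,"ty":0,"tz":0,"ax":0,"ay":0,"az":0}]'|grep ft
done
python3 to.py
python3 -m jog '[{"tx":0.0007,"ty":0,"tz":0,"ax":0,"ay":0,"az":0},{"tx":0,"ty":0,"tz":0,"ax":0,"ay":0,"az":0}]'|grep ft
python3 -m jog '[{"tx":0.0007,"ty":0,"tz":0,"ax":0,"ay":0,"az":0},{"tx":0,"ty":0,"tz":0,"ax":0,"ay":0,"az":0}]'|grep ft
python3 to.py
```

```text
ft_force: [-2.9, 1.8, -5.1]
ft_force: [-4.1, 1.3, -4.5]
t13.8 tcp [580.47 144.61 209.35] phi 1.5868 tilt 0.0006 F [-4.1  1.3 -4.5] M [ 0.26  0.91 -0.02] grip 0.215 40.0 q6 0.19
ft_force: [-4.1, -0.8, -4.0]
ft_force: [-4.0, -3.4, -3.4]
t14.2 tcp [580.59 145.8  209.29] phi 1.5870 tilt 0.0006 F [-4.  -3.4 -3.4] M [-0.84  1.07 -0.04] grip 0.216 40.0 q6 0.19
```

```bash
python3 -m jog '[{"tx":-0.0007,"ty":-0.0012,"tz":0,"ax":0,"ay":0,"az":0},{"tx":0,"ty":0,"tz":0,"ax":0,"ay":0,"az":0}]'|grep ft
python3 -m jog '[{"tx":0,"ty":-0.001,"tz":0,"ax":0,"ay":0,"az":0},{"tx":0,"ty":0,"tz":0,"ax":0,"ay":0,"az":0}]'|grep ft
python3 to.py
python3 -m jog '[{"tx":0,"ty":-0.001,"tz":0,"ax":0,"ay":0,"az":0},{"tx":0,"ty":0,"tz":0,"ax":0,"ay":0,"az":0}]'|grep ft
python3 -m jog '[{"tx":0,"ty":-0.001,"tz":0,"ax":0,"ay":0,"az":0},{"tx":0,"ty":0,"tz":0,"ax":0,"ay":0,"az":0}]'|grep ft
python3 to.py
```

```text
ft_force: [0.2, 0.4, -3.8]
ft_force: [-0.3, 0.0, -4.1]
t14.7 tcp [578.69 145.36 209.53] phi 1.5868 tilt 0.0007 F [-0.3  0.  -4.1] M [-0.05  0.1  -0.01] grip 0.218 40.0 q6 0.19
ft_force: [-0.1, 0.2, -4.3]
ft_force: [0.4, 0.3, -4.2]
t15.1 tcp [576.44 145.23 209.36] phi 1.5868 tilt 0.0001 F [ 0.4  0.3 -4.2] M [-0.05  0.04 -0.04] grip 0.220 40.0 q6 0.19
```

```bash
python3 -m jog '[{"tx":0.001,"ty":0.0016,"tz":0,"ax":0,"ay":0,"az":0},{"tx":0,"ty":0,"tz":0,"ax":0,"ay":0,"az":0}]'|grep ft
python3 -m jog '[{"tx":0.001,"ty":0,"tz":0,"ax":0,"ay":0,"az":0},{"tx":0,"ty":0,"tz":0,"ax":0,"ay":0,"az":0}]'|grep ft
python3 to.py
python3 -m jog '[{"tx":-0.003,"ty":0,"tz":0,"ax":0,"ay":0,"az":0},{"tx":0,"ty":0,"tz":0,"ax":0,"ay":0,"az":0}]'|grep ft
python3 -m jog '[{"tx":-0.001,"ty":0,"tz":0,"ax":0,"ay":0,"az":0},{"tx":0,"ty":0,"tz":0,"ax":0,"ay":0,"az":0}]'|grep ft
python3 to.py
```

```text
ft_force: [-0.4, -0.3, -5.0]
ft_force: [0.8, 0.3, -4.2]
t15.4 tcp [578.07 147.33 209.32] phi 1.5868 tilt 0.0001 F [ 0.8  0.3 -4.2] M [-0.1  -0.01  0.05] grip 0.218 40.0 q6 0.19
ft_force: [0.2, -0.2, -4.4]
ft_force: [-0.1, 1.3, -3.7]
t15.8 tcp [578.13 143.25 209.37] phi 1.5865 tilt 0.0004 F [-0.1  1.3 -3.7] M [ 0.29  0.08 -0.03] grip 0.217 40.0 q6 0.19
```

```bash
python3 -m jog '[{"tx":0.0045,"ty":0,"tz":0,"ax":0,"ay":0,"az":0},{"tx":0,"ty":0,"tz":0,"ax":0,"ay":0,"az":0}]'|grep ft
python3 -m jog '[{"tx":0.0006,"ty":0,"tz":0,"ax":0,"ay":0,"az":0},{"tx":0,"ty":0,"tz":0,"ax":0,"ay":0,"az":0}]'|grep ft
python3 to.py
python3 -m jog '[{"tx":-0.0025,"ty":-0.0025,"tz":0,"ax":0,"ay":0,"az":0},{"tx":0,"ty":0,"tz":0,"ax":0,"ay":0,"az":0}]'|grep ft
python3 to.py
python3 -m jog '[{"tx":0,"ty":0.0035,"tz":0,"ax":0,"ay":0,"az":0},{"tx":0,"ty":0,"tz":0,"ax":0,"ay":0,"az":0}]'|grep ft
python3 -m jog '[{"tx":0,"ty":0.001,"tz":0,"ax":0,"ay":0,"az":0},{"tx":0,"ty":0,"tz":0,"ax":0,"ay":0,"az":0}]'|grep ft
python3 to.py
```

```text
ft_force: [0.9, -2.3, -3.0]
ft_force: [0.8, -4.3, -2.3]
t16.2 tcp [578.05 148.09 209.34] phi 1.5871 tilt 0.0007 F [ 0.8 -4.3 -2.3] M [-1.12 -0.01 -0.02] grip 0.219 40.0 q6 0.20
ft_force: [2.0, 1.3, -4.6]
t16.4 tcp [575.63 145.92 209.48] phi 1.5865 tilt 0.0011 F [ 2.   1.3 -4.6] M [ 0.13 -0.3  -0.  ] grip 0.220 40.0 q6 0.19
ft_force: [0.2, 0.1, -3.7]
ft_force: [-0.6, -0.3, -3.9]
t16.9 tcp [580.1  145.88 209.24] phi 1.5868 tilt 0.0003 F [-0.6 -0.3 -3.9] M [-0.03  0.1  -0.01] grip 0.218 40.0 q6 0.19
```

```bash
python3 -m jog '[{"tx":-0.0006,"ty":-0.0021,"tz":0,"ax":0,"ay":0,"az":0},{"tx":0,"ty":0,"tz":-0.001,"ax":0,"ay":0,"az":0},{"tx":0,"ty":0,"tz":-0.001,"ax":0,"ay":0,"az":0},{"tx":0,"ty":0,"tz":-0.001,"ax":0,"ay":0,"az":0},{"tx":0,"ty":0,"tz":0,"ax":0,"ay":0,"az":0}]'|grep ft
python3 -m jog '[{"tx":0,"ty":0,"tz":-0.001,"ax":0,"ay":0,"az":0},{"tx":0,"ty":0,"tz":-0.001,"ax":0,"ay":0,"az":0},{"tx":0,"ty":0,"tz":0,"ax":0,"ay":0,"az":0}]'|grep ft
python3 to.py
python3 -m jog '[{"tx":0,"ty":0,"tz":-0.001,"ax":0,"ay":0,"az":0},{"tx":0,"ty":0,"tz":-0.001,"ax":0,"ay":0,"az":0},{"tx":0,"ty":0,"tz":-0.001,"ax":0,"ay":0,"az":0},{"tx":0,"ty":0,"tz":0,"ax":0,"ay":0,"az":0}]'|grep ft
python3 to.py
```

```text
ft_force: [0.2, -0.0, -3.7]
ft_force: [-0.8, 0.3, -4.2]
t17.6 tcp [578.09 145.25 214.52] phi 1.5868 tilt 0.0002 F [-0.8  0.3 -4.2] M [-0.08 -0.02  0.01] grip 0.215 40.0 q6 0.19
ft_force: [0.6, -0.0, -4.2]
t18.1 tcp [578.08 145.26 217.54] phi 1.5868 tilt 0.0003 F [ 0.6 -0.  -4.2] M [-0.13 -0.   -0.07] grip 0.217 40.0 q6 0.19
```

```bash
python3 -m jog '[{"tx":0,"ty":0,"tz":-0.001,"ax":0,"ay":0,"az":0},{"tx":0,"ty":0,"tz":-0.001,"ax":0,"ay":0,"az":0},{"tx":0,"ty":0,"tz":-0.001,"ax":0,"ay":0,"az":0},{"tx":0,"ty":0,"tz":-0.001,"ax":0,"ay":0,"az":0},{"tx":0,"ty":0,"tz":-0.001,"ax":0,"ay":0,"az":0},{"tx":0,"ty":0,"tz":0,"ax":0,"ay":0,"az":0}]'|grep ft
python3 to.py
python3 -m jog '[{"tx":0,"ty":0,"tz":-0.001,"ax":0,"ay":0,"az":0},{"tx":0,"ty":0,"tz":-0.001,"ax":0,"ay":0,"az":0},{"tx":0,"ty":0,"tz":-0.001,"ax":0,"ay":0,"az":0},{"tx":0,"ty":0,"tz":0,"ax":0,"ay":0,"az":0}]'|grep ft
python3 to.py
python3 -m jog '[{"tx":0,"ty":0,"tz":-0.001,"ax":0,"ay":0,"az":0},{"tx":0,"ty":0,"tz":-0.001,"ax":0,"ay":0,"az":0},{"tx":0,"ty":0,"tz":-0.001,"ax":0,"ay":0,"az":0},{"tx":0,"ty":0,"tz":0,"ax":0,"ay":0,"az":0}]'|grep ft
python3 to.py
```

```text
ft_force: [0.6, 0.3, -4.1]
t18.6 tcp [578.08 145.26 222.53] phi 1.5868 tilt 0.0002 F [ 0.6  0.3 -4.1] M [-0.12  0.1  -0.06] grip 0.217 40.0 q6 0.19
ft_force: [1.0, -0.1, -8.4]
t19.1 tcp [577.86 145.2  225.2 ] phi 1.5868 tilt 0.0003 F [ 1.  -0.1 -8.4] M [ 0.02 -0.15  0.03] grip 0.217 40.0 q6 0.19
ft_force: [-0.0, 1.0, -11.1]
t19.4 tcp [577.87 145.23 228.34] phi 1.5868 tilt 0.0002 F [ -0.    1.  -11.1] M [-0.01 -0.09 -0.07] grip 0.220 40.0 q6 0.19
```

```bash
python3 -m jog '[{"tx":0,"ty":0,"tz":-0.001,"ax":0,"ay":0,"az":0},{"tx":0,"ty":0,"tz":-0.001,"ax":0,"ay":0,"az":0},{"tx":0,"ty":0,"tz":-0.001,"ax":0,"ay":0,"az":0},{"tx":0,"ty":0,"tz":-0.0006,"ax":0,"ay":0,"az":0},{"tx":0,"ty":0,"tz":0,"ax":0,"ay":0,"az":0}]'|grep ft
python3 to.py
python3 -W ignore - <<'E'
import numpy as np
F=np.array([577.95,141.8]);o=3.45
prev=None
# per-row tool shift (tool frame before the row), rotating az=+0.06 each about the head axis
for k in range(17):
    p=1.587-0.06*k; T=F+o*np.array([np.cos(p),np.sin(p)])
    if prev is not None:
        d=T-prev[0]; q=prev[1]; print(round(d@[np.cos(q),np.sin(q)],3),round(d@[np.sin(q),-np.cos(q)],3),end="; ")
    prev=(T,p)
print(T,p)
E
```

```text
ft_force: [0.0, 0.2, -11.1]
t19.9 tcp [577.88 145.2  231.89] phi 1.5868 tilt 0.0003 F [  0.    0.2 -11.1] M [-0.08 -0.11 -0.03] grip 0.217 40.0 q6 0.19
-0.006 0.207; -0.006 0.207; -0.006 0.207; -0.006 0.207; -0.006 0.207; -0.006 0.207; -0.006 0.207; -0.006 0.207; -0.006 0.207; -0.006 0.207; -0.006 0.207; -0.006 0.207; -0.006 0.207; -0.006 0.207; -0.006 0.207; -0.006 0.207; [580.74378   143.8241772] 0.627
```

```bash
python3 -m jog '[{"tx":0,"ty":0.0002,"tz":0,"ax":0,"ay":0,"az":0.06},{"tx":0,"ty":0.0002,"tz":0,"ax":0,"ay":0,"az":0.06},{"tx":0,"ty":0.0002,"tz":0,"ax":0,"ay":0,"az":0.06},{"tx":0,"ty":0.0002,"tz":0,"ax":0,"ay":0,"az":0.06},{"tx":0,"ty":0.0002,"tz":0,"ax":0,"ay":0,"az":0.06},{"tx":0,"ty":0.0002,"tz":0,"ax":0,"ay":0,"az":0}]'|grep ft
python3 to.py
python3 -m jog '[{"tx":0,"ty":0.0002,"tz":0,"ax":0,"ay":0,"az":0.06},{"tx":0,"ty":0.0002,"tz":0,"ax":0,"ay":0,"az":0.06},{"tx":0,"ty":0.0002,"tz":0,"ax":0,"ay":0,"az":0.06},{"tx":0,"ty":0.0002,"tz":0,"ax":0,"ay":0,"az":0.06},{"tx":0,"ty":0.0002,"tz":0,"ax":0,"ay":0,"az":0.06},{"tx":0,"ty":0,"tz":0,"ax":0,"ay":0,"az":0}]'|grep ft
python3 to.py
```

```text
ft_force: [-1.8, 0.9, -12.0]
t20.6 tcp [578.91 145.14 231.76] phi 1.2858 tilt 0.0006 F [ -1.8   0.9 -12. ] M [ 0.1  0.3 -0.1] grip 0.216 40.0 q6 0.49
ft_force: [-0.2, 0.7, -12.2]
t21.1 tcp [579.98 144.7  231.83] phi 0.9874 tilt 0.0003 F [ -0.2   0.7 -12.2] M [ 0.04  0.05 -0.16] grip 0.217 40.0 q6 0.79
```

```bash
python3 -m jog '[{"tx":0,"ty":0.0002,"tz":0,"ax":0,"ay":0,"az":0.06},{"tx":0,"ty":0.0002,"tz":0,"ax":0,"ay":0,"az":0.06},{"tx":0,"ty":0.0002,"tz":0,"ax":0,"ay":0,"az":0.06},{"tx":0,"ty":0.0002,"tz":0,"ax":0,"ay":0,"az":0.06},{"tx":0,"ty":0.0002,"tz":0,"ax":0,"ay":0,"az":0.06},{"tx":0,"ty":0,"tz":0,"ax":0,"ay":0,"az":0}]'|grep ft
python3 to.py
python3 -m jog '[{"tx":0,"ty":0.0002,"tz":0,"ax":0,"ay":0,"az":0.06},{"tx":0,"ty":0.0001,"tz":0,"ax":0,"ay":0,"az":0.03},{"tx":0,"ty":0,"tz":0,"ax":0,"ay":0,"az":0}]'|grep ft
python3 to.py
python3 -m jog '[{"tx":0,"ty":0.0001,"tz":0,"ax":0,"ay":0,"az":0.02},{"tx":0,"ty":0,"tz":0,"ax":0,"ay":0,"az":0}]'|grep ft
python3 to.py
```

```text
ft_force: [0.6, -0.2, -12.2]
t21.8 tcp [580.81 144.04 231.9 ] phi 0.6883 tilt 0.0001 F [  0.6  -0.2 -12.2] M [ 0.04  0.07 -0.17] grip 0.215 40.0 q6 1.09
ft_force: [0.8, 0.3, -11.9]
t22.1 tcp [580.99 143.82 231.92] phi 0.5986 tilt 0.0001 F [  0.8   0.3 -11.9] M [0.03 0.12 0.01] grip 0.215 40.0 q6 1.18
ft_force: [0.2, 0.6, -11.7]
t22.2 tcp [581.07 143.73 231.92] phi 0.5772 tilt 0.0000 F [  0.2   0.6 -11.7] M [0.11 0.1  0.06] grip 0.217 40.0 q6 1.20
```

```bash
python3 -m jog '[{"tx":0,"ty":0.0001,"tz":0,"ax":0,"ay":0,"az":0.015},{"tx":0,"ty":0,"tz":0,"ax":0,"ay":0,"az":0}]'|grep ft
python3 to.py
python3 -m jog '[{"tx":0,"ty":0,"tz":0,"ax":0,"ay":0,"az":0.015},{"tx":0,"ty":0,"tz":0,"ax":0,"ay":0,"az":0}]'|grep ft
python3 to.py
```

```text
ft_force: [-1.0, 1.3, -11.4]
t22.4 tcp [581.11 143.63 231.9 ] phi 0.5615 tilt 0.0001 F [ -1.    1.3 -11.4] M [0.09 0.18 0.06] grip 0.221 40.0 q6 1.21
ft_force: [0.7, 1.1, -12.3]
t22.6 tcp [581.17 143.61 231.92] phi 0.5464 tilt 0.0001 F [  0.7   1.1 -12.3] M [0.07 0.12 0.33] grip 0.216 40.0 q6 1.23
```

```bash
python3 -m jog '[{"tx":0,"ty":-0.0001,"tz":0,"ax":0,"ay":0,"az":-0.035},{"tx":0,"ty":0,"tz":0,"ax":0,"ay":0,"az":0}]'|grep ft
python3 to.py
python3 -m jog '[{"tx":0,"ty":0,"tz":0.0007,"ax":0,"ay":0,"az":0},{"tx":0,"ty":0,"tz":0.0007,"ax":0,"ay":0,"az":0},{"tx":0,"ty":0,"tz":0.0007,"ax":0,"ay":0,"az":0},{"tx":0,"ty":0,"tz":0.0007,"ax":0,"ay":0,"az":0},{"tx":0,"ty":0,"tz":0.0007,"ax":0,"ay":0,"az":0},{"tx":0,"ty":0,"tz":0,"ax":0,"ay":0,"az":0}]'|grep ft
python3 to.py
```

```text
ft_force: [-0.9, -0.5, -11.5]
t22.9 tcp [581.11 143.65 231.95] phi 0.5822 tilt 0.0001 F [ -0.9  -0.5 -11.5] M [0.   0.16 0.04] grip 0.217 40.0 q6 1.19
ft_force: [-1.0, -0.8, -10.3]
t23.4 tcp [581.1  143.71 228.41] phi 0.5817 tilt 0.0000 F [ -1.   -0.8 -10.3] M [-0.28  0.27  0.1 ] grip 0.216 40.0 q6 1.19
```

```bash
python3 -m jog '[{"tx":0,"ty":0,"tz":0.0005,"ax":0,"ay":0,"az":0},{"tx":0,"ty":0,"tz":0.0005,"ax":0,"ay":0,"az":0},{"tx":0,"ty":0,"tz":0.0005,"ax":0,"ay":0,"az":0},{"tx":0,"ty":0,"tz":0,"ax":0,"ay":0,"az":0}]'|grep ft
python3 to.py
python3 -m jog '[{"tx":0,"ty":0,"tz":0.0005,"ax":0,"ay":0,"az":0},{"tx":0,"ty":0,"tz":0,"ax":0,"ay":0,"az":0}]'|grep ft
python3 -m jog '[{"tx":0,"ty":0,"tz":0.0005,"ax":0,"ay":0,"az":0},{"tx":0,"ty":0,"tz":0,"ax":0,"ay":0,"az":0}]'|grep ft
python3 to.py
```

```text
ft_force: [-0.5, -0.4, -8.7]
t23.9 tcp [581.1  143.71 226.91] phi 0.5818 tilt 0.0001 F [-0.5 -0.4 -8.7] M [-0.34  0.33  0.09] grip 0.218 40.0 q6 1.19
ft_force: [-0.4, -1.0, -9.2]
ft_force: [-2.0, -1.9, -4.1]
t24.2 tcp [581.17 143.72 226.25] phi 0.5818 tilt 0.0001 F [-2.  -1.9 -4.1] M [-0.43  0.68  0.12] grip 0.218 40.0 q6 1.19
```

Plate support begins at about z 226.2, as expected. I'll ease the last bit down.

```bash
python3 -m jog '[{"tx":0,"ty":0,"tz":0.0003,"ax":0,"ay":0,"az":0},{"tx":0,"ty":0,"tz":0,"ax":0,"ay":0,"az":0}]'|grep ft
python3 -m jog '[{"tx":0,"ty":0,"tz":0.0003,"ax":0,"ay":0,"az":0},{"tx":0,"ty":0,"tz":0,"ax":0,"ay":0,"az":0}]'|grep ft
python3 to.py
python3 -W ignore - <<'E'
from h import *; from bench import *
c=read_camera("side"); np.savez("side2.npz",**c)
cv2.imwrite("pics/side2.png",cv2.resize(c["img"][90:210,210:330,::-1],None,fx=5,fy=5,interpolation=cv2.INTER_CUBIC))
E
```

```text
ft_force: [-4.6, -1.8, 1.5]
ft_force: [-6.1, -2.1, 5.2]
t24.6 tcp [581.38 143.77 226.17] phi 0.5818 tilt 0.0007 F [-6.1 -2.1  5.2] M [-0.57  1.43  0.09] grip 0.215 40.0 q6 1.19
```

View pics/side2.png

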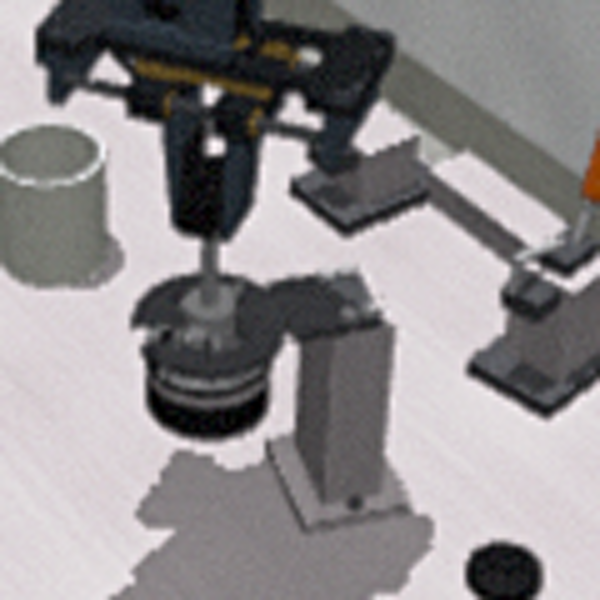

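```bash
python3 -m jog '[{"tx":-0.0008,"ty":-0.0005,"tz":-0.0002,"ax":0,"ay":0,"az":0},{"tx":0,"ty":0,"tz":0,"ax":0,"ay":0,"az":0}]'|grep ft
python3 to.py
python3 -m jog '[{"tx":-0.0005,"ty":-0.0003,"tz":-0.0002,"ax":0,"ay":0,"az":0},{"tx":0,"ty":0,"tz":0,"ax":0,"ay":0,"az":0}]'|grep ft
python3 to.py
```

```text
ft_force: [1.2, -2.3, 2.5]
t24.9 tcp [580.97 143.79 226.18] phi 0.5819 tilt 0.0022 F [ 1.2 -2.3  2.5] M [-0.59  0.12  0.05] grip 0.215 40.0 q6 1.19
ft_force: [4.6, -1.5, 0.5]
t25.1 tcp [580.62 143.78 226.25] phi 0.5818 tilt 0.0027 F [ 4.6 -1.5  0.5] M [-0.54 -0.86  0.13] grip 0.217 40.0 q6 1.19
```

```bash
python3 -m jog '[{"tx":0.0003,"ty":0.0007,"tz":0,"ax":0,"ay":0,"az":0},{"tx":0,"ty":0,"tz":0,"ax":0,"ay":0,"az":0}]'|grep ft
python3 to.py
python3 -m jog '[{"tx":0,"ty":0,"tz":0,"ax":0,"ay":0,"az":0},{"tx":0,"ty":0,"tz":0,"ax":0,"ay":0,"az":0},{"tx":0,"ty":0,"tz":0,"ax":0,"ay":0,"az":0},{"tx":0,"ty":0,"tz":0,"ax":0,"ay":0,"az":0},{"tx":0,"ty":0,"tz":0,"ax":0,"ay":0,"az":0},{"tx":0,"ty":0,"tz":0,"ax":0,"ay":0,"az":0}]' 0.7|tail -3
python3 to.py
```

```text
ft_force: [4.7, 1.6, 2.1]
t25.3 tcp [580.82 143.59 226.18] phi 0.5816 tilt 0.0016 F [4.7 1.6 2.1] M [ 0.09 -0.52  0.1 ] grip 0.219 40.0 q6 1.19
ft_force: [-0.6, 1.0, -0.4]
grip_width: 0.693
grip_force: 0.0
t25.9 tcp [580.14 143.22 225.68] phi 0.5817 tilt 0.0002 F [-0.6  1.  -0.4] M [-0.09  0.13 -0.  ] grip 0.693 0.0 q6 1.19
```

```bash
python3 -m jog '[{"tx":0,"ty":0,"tz":-0.005,"ax":0,"ay":0,"az":0},{"tx":0,"ty":0,"tz":-0.015,"ax":0,"ay":0,"az":0},{"tx":0,"ty":0,"tz":-0.02,"ax":0,"ay":0,"az":0},{"tx":0,"ty":0,"tz":-0.02,"ax":0,"ay":0,"az":0},{"tx":0,"ty":0,"tz":-0.02,"ax":0,"ay":0,"az":0},{"tx":0,"ty":0,"tz":-0.02,"ax":0,"ay":0,"az":0}]'|grep ft
python3 -m jog '[{"tx":0,"ty":0.03,"tz":0,"ax":0,"ay":0,"az":0},{"tx":0,"ty":0.04,"tz":0,"ax":0,"ay":0,"az":0},{"tx":0,"ty":0.04,"tz":0,"ax":0,"ay":0,"az":0},{"tx":0,"ty":0.04,"tz":0,"ax":0,"ay":0,"az":0},{"tx":0,"ty":0.04,"tz":0,"ax":0,"ay":0,"az":0},{"tx":0,"ty":0.04,"tz":0,"ax":0,"ay":0,"az":0},{"tx":0,"ty":0.04,"tz":0,"ax":0,"ay":0,"az":0},{"tx":0,"ty":0,"tz":0,"ax":0,"ay":0,"az":0}]'|grep ft
python3 to.py
python3 -W ignore - <<'E'
from h import *; from bench import *
ims=[]
for n,(a,b,e,f) in {"top":(110,210,170,270),"side":(100,200,215,315)}.items():
    c=read_camera(n); W=cloud(c); z=W[...,2]; ok=c["range_z"]>0
    k=ok&(z>225)&(z<270)&(np.hypot(W[...,0]-580,W[...,1]-142)<60)
    print(n,k.sum(),"top z",np.percentile(z[k],[50,95]))
    print(fitx(c,bar,233,257,k,(580,142,.6)))
    ims.append(cv2.resize(c["img"][a:b,e:f,::-1],None,fx=4,fy=4,interpolation=cv2.INTER_CUBIC))
cv2.imwrite("pics/final.png",np.hstack(ims))
E
```

```text
ft_force: [-0.3, 0.0, -0.2]
ft_force: [-0.2, -0.3, -0.4]
t27.3 tcp [730.33 -85.98 326.76] phi 0.5790 tilt 0.0014 F [-0.2 -0.3 -0.4] M [-0.1   0.14 -0.  ] grip 0.694 0.0 q6 0.84
top 211 top z [256.83253602 260.28284473]
(array([581.734, 141.681,   0.586]), np.float64(0.0076))
side 160 top z [253.89257753 258.10217597]
(array([5.79128e+02, 1.41554e+02, 5.56000e-01]), np.float64(0.011))
```

View pics/final.png

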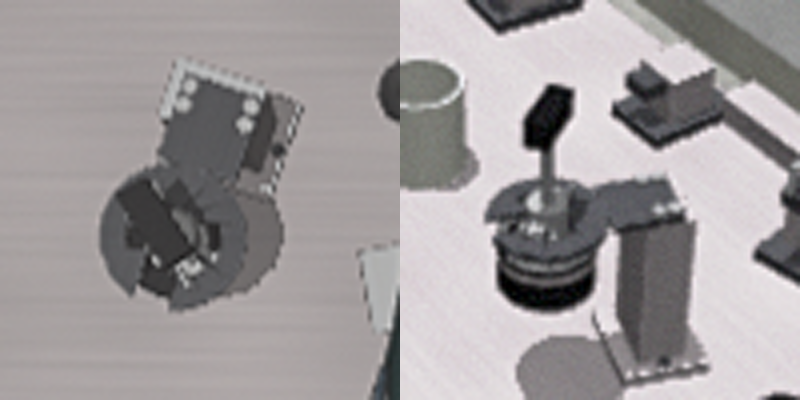

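The final view shows the head hanging under the plate, with the bar upright above it. The bar centre is within 1 mm of the fork axis in both cameras. Its top is at z 257, as expected when locked, and its yaw of about 0.58 is within the pocket's play.

```bash
python3 -c "
from bench import *
print(sign_off())"
```

```text
the job is handed in; nothing more can be done
None
```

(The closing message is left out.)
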